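Open the dial padlock and hold it up off the stock box

ROBOT

A 6-joint arm with a two-finger parallel gripper is mounted at the origin on a cart in front of the work surface, level with it; the furniture and walls round the work are solid. World frame = base frame: x ahead of the robot, y to its left, z up, the work surface at z = 0. Lengths are in mm, angles in rad, forces in N, time in s.
With the tool pointing down it reaches from about 350 to 875 mm from the base axis. Payload 4.2 kg.
Tool frame: the origin (TCP) lies midway between the tips of the shut fingers; the grasp point (between the pads) lies 19 mm behind it (arm.tcp_to_grasp is the distance from the TCP to the grasp point, in mm); z points along the fingers, y is the line along which they close (so a half turn about z gives the same grasp; the last joint's range is limited). The gripper opens to 85 mm and grips with 20 to 120 N. Pads are 22 mm wide; open, the fingers measure 114 mm over their backs; the gripper's body (76 mm by 85 mm) begins 54 mm behind the grasp point. The pads swing forward as they close: fully open they stand 13 mm farther back than shut.
Start: joints at [-1.048, 0.385, 0.008, 0, -1.194, -0.259], TCP at [162.986, -603.353, 231.312] pointing down, gripper open.
Joint ranges: [-3.14, 3.14], [-1.21, 2.06], [-1.07, 1.41], [-3.16, 2.05], [-2.99, -0.16], [-3.1, 3.1]. Speed limits (rad/s): [2.79, 2.79, 3.14, 3.14, 3.14, 3.14].

INTERFACE

Orientations are given as a unit quaternion [x, y, z, w].
In Python, from bench import arm gives the robot as it stands.
- The arm moves only by the tool arm_command, never from a script. Its argument "rows" is a list of rows, each a list of 2 entries, a list of its own where there are three numbers: the shift along the tool's x, y, z as a fraction of full scale, then the turn, a rotation vector about the tool's x, y, z as a fraction of full scale. In form: [[[x, y, z], [wx, wy, wz]], ...]. A call has 1 to 5 rows; each row is the pose to reach, as a shift and turn from the pose commanded when the call began, along the tool's axes at that moment, turning the shorter way round; what a row does not reach only later rows make up. Full scale, the value 1, is 0.25 m for a shift and 180 degrees for a turn. A row lasts 1/10 s, in which the tool goes at most 50 mm and 8.59 degrees, less where a joint would pass 70% of its speed; a pose out of reach is approached as far as the arm can. A call with a number of a shift or a turn outside -1 to 1 is refused whole. A call with a gripper value outside its range is refused whole. "grip" is the opening, from 0 (shut) to 1 (fully open), set as the call begins (left out, the last holds). The fingers move at their own pace and stop on an object; the grip force is fixed at half the most. Time passes only in rows, so rows that repeat a pose let the fingers close. It gives the time, the measured TCP pose, the force, the opening and the grip force at its end, in the units of the state.
- arm.read_state(): the state, without advancing time (a new reading comes with each control period).
- arm.get_image(name): name is "scene" or "side" or "wrist"; returns (picture, depth): 480x640x3 uint8, blue, green, red; 480x640 float32, mm along the optical axis (not along the pixel's ray), 0 where there is no reading.
- arm.camera_info(name): a dict with "fx", "fy", "cx", "cy" (pixels), "extrinsics" (4x4, takes a point from camera to world coordinates). Camera axes: x right, y down, z forward; pixel columns grow to the right and rows downward; lengths in mm; the calibration is good to about 2 mm. A picture is of the moment at which its call begins: read the wrist's pose just before it. camera_info takes no time and is no camera call; for the wrist camera it gives the pose at the moment of the call.
- arm.job_done(): hands the job in; it is judged then, once.
Trained networks look in the newest picture that a camera, given by its name, has taken for a name from the list of things; names that differ only in an ending like _2 or _b are one class to them, and where a whole thing is asked for, a point or a joint stands for the part that bears it (a point fixed in the world has none). Each returns a list of dicts, best first, with "score" (0 to 1); they miss things now and then, are a little off and sometimes report something else, mostly with a low value. They report only what shows in the picture. A call takes as long as a camera call. They do not tell look-alikes from the thing itself.
- arm.spot_in(camera, query): "position" ([column, row] in pixels, amid what is visible of it).
The state is a dict: "clock": time; "joints": joint angles; "joint_vel": joint speeds; "joint_efforts": joint torques, N m; "position": TCP position; "ee_rot": TCP orientation; "contact_force": force on the tool from outside, world axes, zero at the start; "wrist_torque": the same for the moment, N m; "gripper_width": finger opening in mm; "grasp_force": force on a finger pad.
Only numpy, scipy, OpenCV 4.12 (cv2) and the standard library are available. Lean on these libraries where they do the work, as an engineer would, in place of code of your own. Each camera call takes 0.05 s, during which the arm holds its last target. There are 200 camera calls.

TASK

The stock box is shut with a dial padlock that lies face up on its lid, its shackle through the upright eye of the hasp. Turn the dial anticlockwise (seen from above), feeling it click from notch to notch, until the true notch catches and the shackle springs; then pull the lock back so that the shackle comes fully open, slip the freed short leg out of the eye and lift the lock away. Finish while still holding it: keep hold of the lock, level, dial up, shackle open, a good hand's breadth (at least 10 cm) above the lid and still; do not put it down or let go. Leave the things lying on the lid where they are.

Things in the scene. Friction and masses are not known exactly. Their poses are not given: they have to be found in the camera images.
- padlock: Dial padlock, loose, 0.3 to 0.5 kg, lying dial up between the hasp's cheeks. Dark steel body 52 (x) x 54 (y) x 26 mm high; origin at the centre of its underside, z up the dial axis, +x towards the shackle's bow. The legs enter the body's front at x = +26, 13 mm above the underside: short leg y = -14, long leg y = +14 mm. Shut, it can slide about 12 mm to -x and 8 mm to +x.
- padlock_dial (a joint): Dial angle about the padlock's z, rad, anticlockwise from above. 0 = true notch: the bar's pointed end faces the index mark and shackle (+x). Starts at -2.2 to -0.8. Shallow notches click every 30 degrees (about 0.1 N m); near 0 (within 0.1) the deep notch catches, the shackle springs 6 to 13 mm and the dial can turn no further.
- padlock_shackle (a joint): How far the shackle is out, m: 0 to 0.0015 locked, 0.006 to 0.013 sprung, 0.022 fully open (end stop). From sprung it must be pulled on against 2 to 4 N, and stays where left. Pulling the lock body 30 to 38 mm to the padlock's -x opens it: the bow catches in the eye on the way and the body slides off the legs. Friction on the hasp adds a few N.
- padlock_knob (a point): Middle of the dial's black grip bar, on the dial axis, 42 mm above the padlock's underside; turns with the dial. Bar 12 mm thick (y), 20 high, 36 long (x), pointed end to +x; pinch it across y from above. It stands on a disc 43 mm wide whose top is 10 mm below this point; its own top is 10 mm above. Turning, pulling and lifting can all be done by the bar.
- shackle_tip (a point): Rounded end of the shackle's short leg (8 mm round bar, 13 mm above the padlock's underside); moves with the shackle. Shut, it is 7 mm inside the body front; fully open, 15 mm out in front of it, leaving a gap through which the 4 mm thick eye can pass.
- hasp_eye (a point): Centre of the 13 mm hole of the upright steel eye, fixed on the box, that the short leg goes through; axes as the box. Plate 24 mm wide (y), 4 mm thick (x), its top 12 mm above this point. To free the open lock, slide it forward (+x) until the body front meets the eye or is within 5 mm of it: the leg is then out of the hole, and the lock lifts straight up.
- chest: Sage plywood stock box, fixed, 278 (x) x 294 (y) mm, origin at the centre of its underside; upper face of its two-leaf lid at z = 124 mm. The hasp's base plate, on which the lock lies, has its top at z = 128.5 mm; its two cheeks along x are 58 mm apart and 18 mm high, and let the lock slide along x (-x is the robot's side) and be lifted.
- beech_block: Small drilled beech block 24x36x17 mm, loose, on the far right part of the lid; leave it. Origin at the centre of its underside.
- lathekin: Flat wooden lathekin 25x155x12 mm, loose, on the far left part of the lid; leave it. Origin at the centre of its underside.
- nail_brush: Wooden nail brush 40x105x30 mm, loose, on the near right part of the lid; leave it. Origin at the centre of its underside.
There are look-alikes about, which are no part of the job. Leave any yellow look-alike of the padlock alone.

How it is judged (in metres and radians):
On the way, in this order (a step that is already met when the one before it is completed fails the run):
1. the dial is at its true notch and the shackle has sprung, the lock still on the hasp (value of joint padlock_shackle above 0.0035 m and z of padlock in the frame of chest below 0.14 m), for 0.2 s.
2. the shackle is pulled fully open (value of joint padlock_shackle above 0.019 m), for 0.1 s.
3. the lock is off the eye and lifted (z of padlock in the frame of chest above 0.18 m), for 0.1 s.
At the end, for the whole second after the job is handed in: The padlock is held by the fingers at rest (under 3 cm/s), its underside at least 9 cm above the base plate it lay on (about 9.5 cm above the lid), level to 0.3 rad with the dial up, the shackle open at least 17 mm, and touching nothing of the box (z of padlock in the frame of chest above 0.2185 m and angle between padlock's own z axis and vertical below 0.3 rad and value of joint padlock_shackle above 0.017 m and contact force between the fingers and padlock above 1 N and contact force between padlock and chest below 0.05 N and linear speed of padlock below 0.03 m/s); the arm keeps its last pose, push and grip.
It fails at once if a bystander on the lid is disturbed (moved more than 3 cm) (distance of any of beech_block, lathekin, nail_brush from where it was at the start of the episode above 0.03 m).
It also fails if it takes over 59 s, if anything falls off the work surface, if the arm or the gripper's body presses on something with over 40 N, if the wrist force passes 120 N, or if a joint passes its speed limit or range.

## Working session

There is one attempt and no reset: what is moved stays moved. The work goes in short steps, Python scripts to look and compute and a tool call to move; the robot and the scene stay as the last step left them, time stands still between calls to the robot, and variables do not carry over. Pictures are saved under pics/ and viewed, at most 10 in all, crops included, and the job is handed in when it is done.

Besides the shell and the picture viewer there is one more tool, called after "Call:" as name(argument=value, ...), one argument or row to a line, values as JSON. arm_command: Moves the arm, as the interface text tells. Shift numbers are shares of 0.25 m and turn numbers shares of 180 degrees, none past 1 either way. Its arguments: {"type":"object","properties":{"rows":{"type":"array","items":{"type":"array"}},"grip":{"type":"number"}},"required":["rows"]}

```bash
mkdir -p pics
cat > h.py <<'E'
from bench import arm
import numpy as np, cv2
from scipy.spatial.transform import Rotation as R
def px2w(cam,depth,u,v,info=None,k=2):
    i=info or arm.camera_info(cam); T=np.array(i["extrinsics"])
    p=depth[int(v)-k:int(v)+k+1,int(u)-k:int(u)+k+1]; d=np.median(p[p>0])
    return (T@[(u-i["cx"])*d/i["fx"],(v-i["cy"])*d/i["fy"],d,1])[:3]
def w2px(info,P):
    p=np.linalg.inv(np.array(info["extrinsics"]))@np.append(P,1); return info["fx"]*p[0]/p[2]+info["cx"],info["fy"]*p[1]/p[2]+info["cy"]
E
python3 - <<'E'
from h import *
s=arm.read_state(); print(s["position"],s["ee_rot"],s["gripper_width"],s["clock"])
im,d=arm.get_image("scene"); cv2.imwrite("pics/s0.png",im)
for q in ["padlock","padlock_knob","hasp_eye","chest","nail_brush","beech_block","lathekin"]:
    for r in arm.spot_in("scene",q)[:3]:
        u,v=r["position"]; print(q,round(r["score"],2),np.round([u,v]),px2w("scene",d,u,v).round(0))
E
```

```text
[ 162.82449375 -602.80271722  230.21407212] [-1.31409039e-01  9.91327621e-01  1.08527813e-03 -1.85768971e-04] 85.29573157100727 0.0
padlock 0.92 [283. 213.] [656. 413.  24.]
padlock 0.84 [381. 265.] [550. 157. 158.]
padlock 0.69 [286. 398.] [350. 190.  43.]
padlock_knob 0.94 [376. 256.] [559. 170. 159.]
padlock_knob 0.75 [282. 200.] [665. 419.  47.]
padlock_knob 0.64 [281. 392.] [350. 199.  50.]
hasp_eye 0.56 [385. 285.] [541. 142. 129.]
chest 0.68 [382. 282.] [541. 149. 132.]
nail_brush 0.79 [447. 308.] [539.  48. 149.]
beech_block 0.65 [457. 220.] [707. 105. 139.]
lathekin 0.61 [336. 212.] [623. 278. 133.]
```

View pics/s0.png

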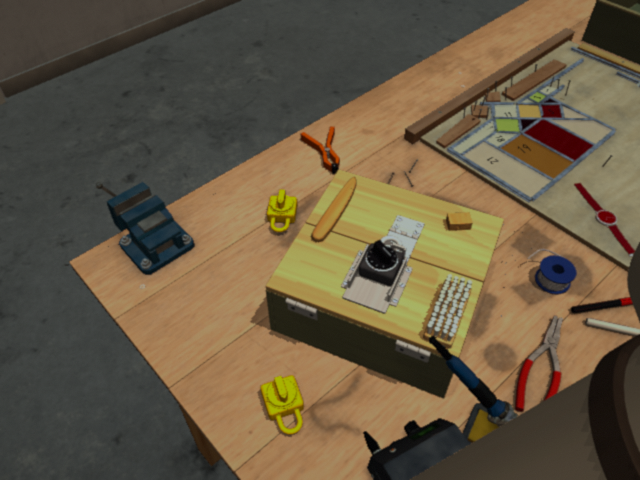

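```bash
cat >> h.py <<'E'
def cmd(P,yaw,s=None):
    """shift & turn fractions to reach TCP P, tool down with tool x-axis at world yaw (rad)"""
    s=s or arm.read_state(); r=R.from_quat(s["ee_rot"])
    sh=r.inv().apply(np.array(P)-s["position"])/250
    t=R.from_matrix(np.array([[np.cos(yaw),np.sin(yaw),0],[np.sin(yaw),-np.cos(yaw),0],[0,0,-1]]).T)
    x=r.apply([1,0,0]); print("yawx",np.arctan2(x[1],x[0]).round(3),"j",np.round(s["joints"],2),"t",s["clock"])
    print("shift",sh.round(3),"turn",((r.inv()*t).as_rotvec()/np.pi).round(4))
E
python3 - <<'E'
from h import *
i=arm.camera_info("scene"); im,d=arm.get_image("scene")
T=np.array(i["extrinsics"])
def ray(u,v,z):
    r=T[:3,:3]@[(u-i["cx"])/i["fx"],(v-i["cy"])/i["fy"],1]; o=T[:3,3]; return o+r*(z-o[2])/r[2]
print(T[:3,3])
for n,p in dict(nl=(268,288),fl=(343,178),fr=(502,217)).items(): print(n,ray(*p,124).round(0))
for p in [(400,216),(420,222),(345,297),(388,310)]: print(ray(*p,128).round(0))
w=arm.camera_info("wrist"); s=arm.read_state(); Tw=np.array(w["extrinsics"])
print("cam in tool", R.from_quat(s["ee_rot"]).inv().apply(Tw[:3,3]-s["position"]).round(0), (R.from_quat(s["ee_rot"]).inv().as_matrix()@Tw[:3,:3]).round(2),w["fx"])
cmd([560,165,330],0)
cv2.imwrite("pics/s1.png",cv2.resize(im[160:360,270:520],None,fx=3,fy=3,interpolation=3))
E
```

```text
[ 79.30127119 -42.7707356  803.01208412]
nl [447. 285. 124.]
fl [706. 314. 124.]
fr [766.  50. 124.]
[675. 188. 128.]
[681. 156. 128.]
[492. 181. 128.]
[506. 119. 128.]
cam in tool [  77.    1. -143.] [[ 0.   -0.95 -0.3 ]
 [ 1.    0.   -0.  ]
 [ 0.   -0.3   0.95]] 366.9430512502703
yawx -2.878 j [-1.05  0.38  0.01 -0.   -1.19 -0.26] t 0.45
shift [-2.335  2.553 -0.395] turn [ 0.00e+00  1.00e-04 -9.16e-01]
```

View pics/s1.png

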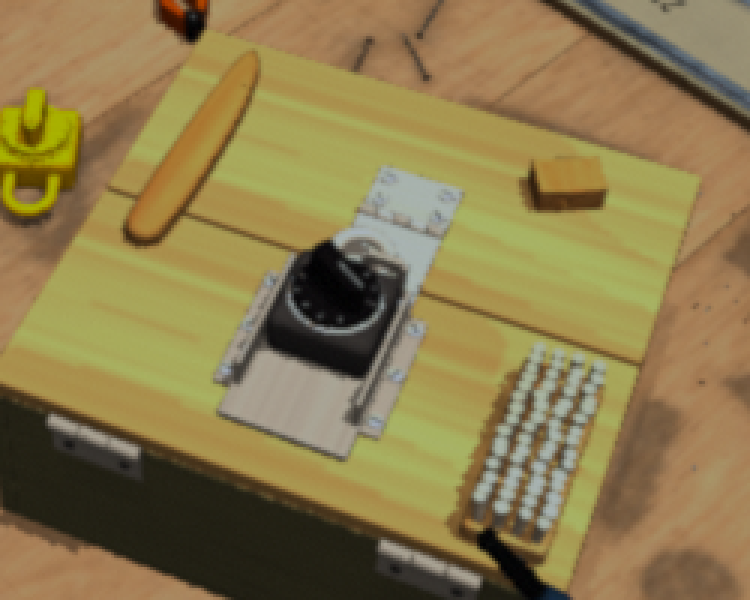

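Call:
arm_command(
  rows=[
    [[0,0,-0.4],[0,0,0]],
    [[0,0,-0.4],[0,0,0]],
  ],
  grip=1,
)

```text
clock: 0.65
position: [162.5, -602.6, 330.9]
ee_rot: [-0.132, 0.991, 0.002, -0.001]
contact_force: [1.3, -1.8, 1.0]
gripper_width: 85.5
grasp_force: 0.0
```

Call:
arm_command(
  rows=[
    [[-0.58,0.64,0],[0,0,0]],
    [[-0.58,0.64,0],[0,0,0]],
    [[-0.58,0.64,0],[0,0,0]],
    [[-0.58,0.64,0],[0,0,0]],
    [[-0.58,0.64,0],[0,0,0]],
  ],
)

```text
clock: 1.15
position: [262.1, -408.0, 332.1]
ee_rot: [-0.133, 0.991, -0.0, 0.001]
contact_force: [0.4, 0.0, 0.8]
gripper_width: 85.6
grasp_force: 0.0
```

Call:
arm_command(
  rows=[
    [[-0.58,0.64,0],[0,0,0]],
    [[-0.58,0.64,0],[0,0,0]],
    [[-0.58,0.64,0],[0,0,0]],
    [[-0.58,0.64,0],[0,0,0]],
    [[-0.58,0.64,0],[0,0,0]],
  ],
)

```text
clock: 1.65
position: [360.6, -215.8, 331.8]
ee_rot: [-0.134, 0.991, 0.0, 0.001]
contact_force: [0.5, 0.1, 0.3]
gripper_width: 85.4
grasp_force: 0.0
```

Call:
arm_command(
  rows=[
    [[-0.58,0.64,0],[0,0,0]],
    [[-0.58,0.64,0],[0,0,0]],
    [[-0.58,0.64,0],[0,0,0]],
    [[-0.58,0.64,0],[0,0,0]],
    [[-0.58,0.64,0],[0,0,0]],
  ],
)

```text
clock: 2.15
position: [459.2, -23.2, 331.2]
ee_rot: [-0.133, 0.991, 0.0, 0.0]
contact_force: [-0.4, 0.2, -0.3]
gripper_width: 85.2
grasp_force: 0.0
```

Call:
arm_command(
  rows=[
    [[-0.58,0.64,0],[0,0,-0.24]],
    [[-0.58,0.64,0],[0,0,-0.24]],
    [[-0.58,0.64,0],[0,0,-0.24]],
    [[-0.58,0.64,0],[0,0,-0.24]],
    [[-0.58,0.64,0],[0,0,-0.24]],
  ],
)

```text
clock: 2.65
position: [557.4, 169.0, 329.9]
ee_rot: [-0.489, 0.872, 0.0, -0.001]
contact_force: [-0.4, 0.2, -1.2]
gripper_width: 85.4
grasp_force: 0.0
```

Run:
```python
from h import *
s=arm.read_state(); print(s["position"],s["clock"]); cmd([560,165,300],-0.9,s)
```

```text
[557.3620289  169.03777915 329.92265184] 2.65
yawx -2.119 j [ 0.57  0.26  0.07 -0.   -1.38 -1.12] t 2.65
shift [ 0.008 -0.018  0.12 ] turn [ 4.000e-04 -1.000e-04 -3.881e-01]
```

Call:
arm_command(
  rows=[
    [[0,0,0.06],[0,0,-0.24]],
    [[0,0,0.06],[0,0,-0.24]],
    [[0,0,0.06],[0,0,-0.24]],
    [[0,0,0.06],[0,0,-0.24]],
    [[0,0,0.06],[0,0,-0.24]],
  ],
)

```text
clock: 3.15
position: [556.0, 165.3, 316.3]
ee_rot: [0.774, -0.633, -0.0, 0.0]
contact_force: [0.3, 0.5, -0.3]
gripper_width: 85.5
grasp_force: 0.0
```

Call:
arm_command(
  rows=[
    [[0,0,0.06],[0,0,-0.14]],
    [[0,0,0.06],[0,0,-0.14]],
    [[0,0,0.06],[0,0,-0.14]],
    [[0,0,0.06],[0,0,-0.14]],
    [[0,0,0.06],[0,0,-0.14]],
  ],
)

```text
clock: 3.65
position: [556.1, 165.4, 301.4]
ee_rot: [0.891, -0.453, 0.0, -0.0]
contact_force: [-0.1, -0.8, 0.0]
gripper_width: 85.2
grasp_force: 0.0
```

Run:
```python
from h import *
s=arm.read_state(); print(s["position"],s["clock"]); cmd([560,165,300],-0.9,s)
i=arm.camera_info("wrist");im,d=arm.get_image("wrist"); cv2.imwrite("pics/w0.png",im); np.savez("w0.npz",d=d,T=i["extrinsics"],k=[i["fx"],i["fy"],i["cx"],i["cy"]])
for q in ["padlock","padlock_knob","hasp_eye","shackle_tip"]:
    for r in arm.spot_in("wrist",q)[:2]:
        u,v=r["position"]; print(q,round(r["score"],2),np.round([u,v]),px2w("wrist",d,u,v,i).round(1))
```

```text
[556.06199476 165.41472547 301.41338328] 3.65
yawx -0.941 j [ 0.57  0.27  0.01 -0.   -1.32  0.06] t 3.65
shift [ 0.011 -0.012  0.006] turn [-0.      0.     -0.0132]
padlock 0.91 [304. 204.] [571.6 158.2 160.4]
padlock 0.84 [415. 295.] [378.6 195.7  30.6]
padlock_knob 0.95 [305. 214.] [568.8 160.7 179.8]
padlock_knob 0.85 [418. 306.] [367.5 205.3  33.2]
hasp_eye 0.88 [277. 174.] [602.1 154.1 145.9]
hasp_eye 0.23 [191.  26.] [713.8 103.4 141.2]
shackle_tip 0.76 [454. 292.] [325.3 168.1   1.5]
shackle_tip 0.65 [152. 309.] [635.3 418.1  13.2]
```

View pics/w0.png

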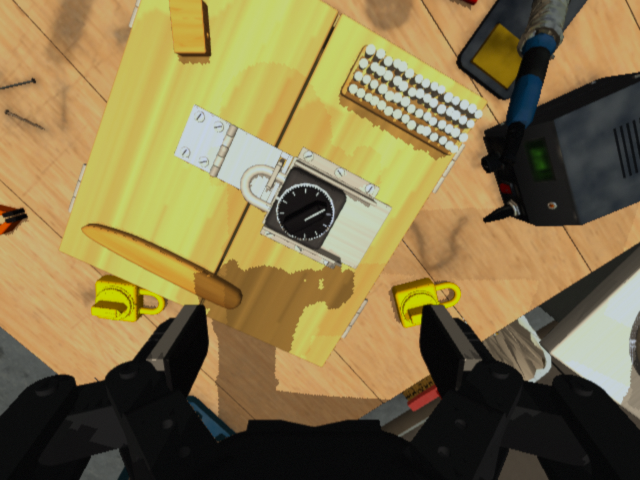

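Run:
```python
from h import *
z=np.load("w0.npz"); im=cv2.imread("pics/w0.png"); d=z["d"];T=z["T"];fx,fy,cx,cy=z["k"]
cv2.imwrite("pics/w1.png",cv2.resize(im[150:280,230:400],None,fx=4.5,fy=4.5,interpolation=2))
v,u=np.mgrid[0:480,0:640]; W=np.einsum('ij,hwj->hwi',T[:3,:3],np.dstack([(u-cx)*d/fx,(v-cy)*d/fy,d]))+T[:3,3]
roi=(np.hypot(W[...,0]-569,W[...,1]-161)<32)&(d>0)
def pca(m,n):
    P=W[m][:,:2].astype(np.float32); r=cv2.minAreaRect(P); c=P.mean(0); e,V=np.linalg.eigh(np.cov(P.T)); a=V[:,1]
    q=(P-c)@a; print(n,len(P),"mean",c.round(1),"rect",np.round(r[0],1),np.round(r[1],1),"rectang",round(r[2],1),"pca",np.degrees(np.arctan2(a[1],a[0])).round(1),"sd",np.sqrt(e).round(1),"z",np.median(W[m][:,2]).round(1))
    b=np.array([a[::1],[-a[1],a[0]]]);t=(P-c)@b.T
    print([(k,np.ptp(t[(t[:,0]>k-3)&(t[:,0]<k+3),1]).round(1)) for k in (-15,-9,0,9,15) if ((t[:,0]>k-3)&(t[:,0]<k+3)).sum()>2])
pca(roi&(W[...,2]>173),"bar")
pca(roi&(W[...,2]>148)&(W[...,2]<168),"body+disc")
lid=(abs(W[...,2]-124)<7)&(np.hypot(W[...,0]-569,W[...,1]-161)<230)
pca(lid,"lid")
```

```text
bar 19070 mean [570.5 159.7] rect [567.8 162.2] [64.  24.1] rectang 44.2 pca -146.9 sd [ 3.5 18. ] z 385.4
[(-15, np.float64(19.8)), (-9, np.float64(24.6)), (0, np.float64(17.4)), (9, np.float64(14.8)), (15, np.float64(12.3))]
body+disc 3094 mean [569.6 159.6] rect [570.6 164.3] [59.4 54. ] rectang 8.3 pca 177.2 sd [15.3 15.5] z 156.4
[(-15, np.float64(50.2)), (-9, np.float64(53.0)), (0, np.float64(54.8)), (9, np.float64(54.9)), (15, np.float64(55.3))]
lid 81613 mean [619.1 165.9] rect [599.9 147.2] [316.  335.4] rectang 8.9 pca -139.5 sd [77.1 80.7] z 124.1
[(-15, np.float64(299.5)), (-9, np.float64(301.6)), (0, np.float64(308.2)), (9, np.float64(313.4)), (15, np.float64(315.2))]
```

View pics/w1.png

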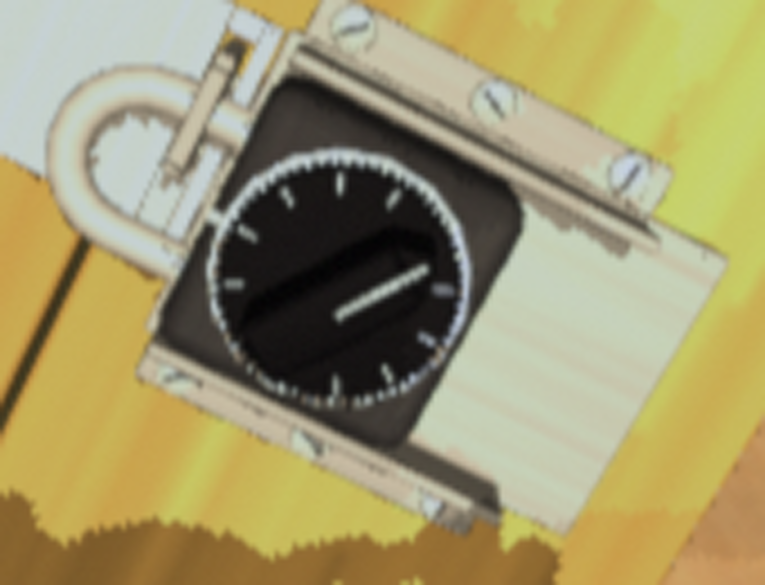

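Run:
```python
from h import *
z=np.load("w0.npz"); d=z["d"];T=z["T"];fx,fy,cx,cy=z["k"]
v,u=np.mgrid[0:480,0:640]; W=np.einsum('ij,hwj->hwi',T[:3,:3],np.dstack([(u-cx)*d/fx,(v-cy)*d/fy,d]))+T[:3,3]
m=(np.hypot(W[...,0]-569,W[...,1]-161)<32)&(d>0)&(W[...,2]>174)&(W[...,2]<186)
P=W[m][:,:2].astype(np.float32); r=cv2.minAreaRect(P); e,V=np.linalg.eigh(np.cov(P.T)); a=V[:,1]
print(len(P),P.mean(0),r,np.degrees(np.arctan2(a[1],a[0])),np.sqrt(e),np.median(W[m][:,2]))
def ray(u,v,z):
    q=T[:3,:3]@[(u-cx)/fx,(v-cy)/fy,1]; o=T[:3,3]; return (o+q*(z-o[2])/q[2])[:2].round(1)
f=lambda a,b,z: ray(230+a/4.5,150+b/4.5,z)
A=[f(640,230,146.5),f(300,50,146.5),f(490,490,146.5),f(150,345,146.5),f(335,318,180.5),f(428,268,180.5),f(340,280,160.5),f(725,258,128.5),f(565,530,128.5)]
print(A)
for i,j in [(0,1),(2,3),(4,5),(8,7)]: q=A[j]-A[i]; print(np.degrees(np.arctan2(q[1],q[0])))
```

```text
712 [567.286  162.9426] ((566.3693237304688, 162.62725830078125), (34.71688461303711, 12.222819328308105), 64.60539245605469) 64.65418742192321 [3.45538983 9.3915806 ] 179.71128674996024
[array([526.1, 126.1]), array([595.2, 136.3]), array([517.5, 182.7]), array([586.5, 197.2]), array([566.2, 164.7]), array([558.8, 148.9]), array([566.8, 163.2]), array([504.6, 121.9]), array([494.6, 185.4])]
8.39691616322806
11.867731897566083
-115.09625046269247
-81.05054191579113
```

Run:
```python
from h import *
cmd([566.5,163,200],-2.012)
```

```text
yawx -0.939 j [ 0.57  0.27  0.01 -0.   -1.32  0.06] t 3.9
shift [ 0.033 -0.027  0.406] turn [-0.      0.      0.3416]
```

Call:
arm_command(
  rows=[
    [[0.033,-0.027,0.2],[0,0,0.24]],
    [[0.033,-0.027,0.2],[0,0,0.24]],
    [[0.033,-0.027,0.2],[0,0,0.24]],
    [[0.033,-0.027,0.2],[0,0,0.24]],
    [[0.033,-0.027,0.2],[0,0,0.24]],
  ],
  grip=0.5,
)

```text
clock: 4.4
position: [566.4, 163.1, 251.2]
ee_rot: [-0.662, 0.75, -0.0, -0.0]
contact_force: [0.3, -0.5, 0.6]
gripper_width: 42.7
grasp_force: 0.0
```

Call:
arm_command(
  rows=[
    [[0,0,0.2],[0,0,0.102]],
    [[0,0,0.2],[0,0,0.102]],
    [[0,0,0.2],[0,0,0.102]],
    [[0,0,0.2],[0,0,0.102]],
  ],
)

```text
clock: 4.8
position: [567.1, 163.4, 202.2]
ee_rot: [-0.538, 0.843, -0.0, 0.001]
contact_force: [0.9, 0.3, -0.3]
gripper_width: 43.0
grasp_force: 0.0
```

Run:
```python
from h import *
s=arm.read_state();print(s["position"]);cmd([566.5,163,163],-2.012,s)
i=arm.camera_info("wrist");T=np.array(i["extrinsics"]);im,d=arm.get_image("wrist"); cv2.imwrite("pics/w2.png",im)
v,u=np.mgrid[0:480,0:640]; W=np.einsum('ij,hwj->hwi',T[:3,:3],np.dstack([(u-i["cx"])*d/i["fx"],(v-i["cy"])*d/i["fy"],d]))+T[:3,3]
m=(np.hypot(W[...,0]-566.5,W[...,1]-163)<22)&(d>0)&(W[...,2]>174)&(W[...,2]<186)
P=W[m][:,:2].astype(np.float32); e,V=np.linalg.eigh(np.cov(P.T)); a=V[:,1]
print(len(P),cv2.minAreaRect(P),np.degrees(np.arctan2(a[1],a[0])),np.sqrt(e),np.median(W[m][:,2]))
```

```text
[567.10498635 163.35218798 202.17327202]
yawx -2.006 j [ 0.55  0.35 -0.13  0.   -1.1  -0.99] t 4.8
shift [0.002 0.002 0.157] turn [-0.0005  0.0004  0.0019]
1507 ((565.7850341796875, 162.50794982910156), (34.66862487792969, 11.932357788085938), 64.79393768310547) 64.49089270826728 [3.3468203  9.51541302] 179.80082011443415
```

View pics/w2.png

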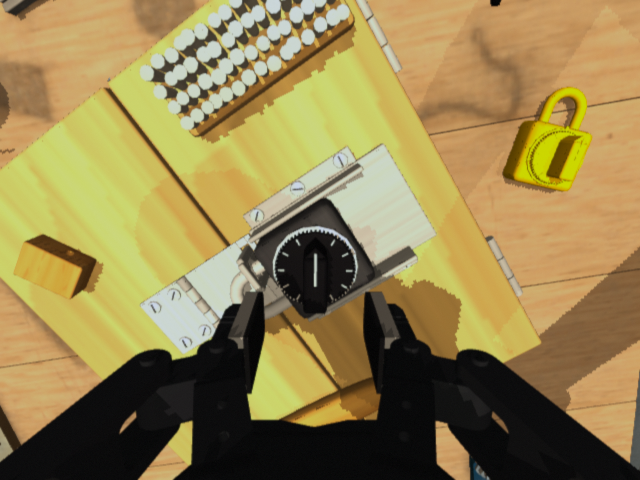

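Call:
arm_command(
  rows=[
    [[0.003,0.003,0.08],[0,0,0]],
    [[0.003,0.003,0.13],[0,0,0]],
    [[0.003,0.003,0.152],[0,0,0]],
    [[0.003,0.003,0.152],[0,0,0]],
  ],
)

```text
clock: 5.25
position: [565.2, 162.6, 162.7]
ee_rot: [-0.537, 0.844, -0.0, -0.001]
contact_force: [0.1, -0.1, -0.5]
gripper_width: 42.7
grasp_force: 0.0
```

Call:
arm_command(
  rows=[
    [[0,0,0],[0,0,0]],
    [[0,0,0],[0,0,0]],
    [[0,0,0],[0,0,0]],
    [[0,0,0],[0,0,0]],
    [[0,0,0],[0,0,0]],
  ],
  grip=0,
)

```text
clock: 5.75
position: [566.1, 162.9, 164.3]
ee_rot: [-0.537, 0.844, -0.0, 0.001]
contact_force: [1.3, -0.5, 4.6]
gripper_width: 10.2
grasp_force: 62.2
```

Run:
```python
from h import *
s=arm.read_state();print(s["position"],s["contact_force"],s["wrist_torque"],s["gripper_width"],s["grasp_force"]);cmd([566,163,163],0.157,s)
```

```text
[566.07951707 162.90520598 164.34094743] [ 1.33213    -0.46235863  4.63043246] [-0.11887172 -0.06298092 -0.04010342] 10.23066828047009 62.16321587562561
yawx -2.008 j [ 0.56  0.38 -0.18  0.   -1.01 -0.99] t 5.75
shift [-0.     0.     0.005] turn [-8.000e-04 -3.000e-04 -6.892e-01]
```

Call:
arm_command(
  rows=[
    [[0,0,-0.004],[0,0,-0.03]],
    [[0,0,-0.004],[0,0,-0.06]],
    [[0,0,-0.004],[0,0,-0.09]],
    [[0,0,-0.004],[0,0,-0.12]],
    [[0,0,-0.004],[0,0,-0.15]],
  ],
)

```text
clock: 6.25
position: [565.5, 162.6, 164.4]
ee_rot: [0.72, -0.694, 0.0, -0.0]
contact_force: [1.3, -0.6, 0.9]
gripper_width: 10.0
grasp_force: 61.9
```

Call:
arm_command(
  rows=[
    [[0,0,0],[0,0,-0.03]],
    [[0,0,0],[0,0,-0.06]],
    [[0,0,0],[0,0,-0.09]],
    [[0,0,0],[0,0,-0.12]],
    [[0,0,0],[0,0,-0.15]],
  ],
)

```text
clock: 6.75
position: [565.7, 162.7, 164.4]
ee_rot: [0.862, -0.506, 0.0, -0.0]
contact_force: [2.3, -0.1, -0.6]
gripper_width: 10.2
grasp_force: 61.7
```

Call:
arm_command(
  rows=[
    [[0,0,0],[0,0,-0.03]],
    [[0,0,0],[0,0,-0.06]],
    [[0,0,0],[0,0,-0.09]],
    [[0,0,0],[0,0,-0.12]],
    [[0,0,0],[0,0,-0.15]],
  ],
)

```text
clock: 7.25
position: [565.8, 162.8, 164.4]
ee_rot: [0.957, -0.291, 0.0, -0.0]
contact_force: [1.6, -0.2, 1.2]
gripper_width: 10.3
grasp_force: 61.8
```

Call:
arm_command(
  rows=[
    [[0,0,0],[0,0,-0.03]],
    [[0,0,0],[0,0,-0.06]],
    [[0,0,0],[0,0,-0.09]],
    [[0,0,0],[0,0,-0.12]],
    [[0,0,0],[0,0,-0.15]],
  ],
)

```text
clock: 7.75
position: [565.8, 162.9, 164.4]
ee_rot: [0.998, -0.06, 0.0, -0.0]
contact_force: [1.5, -0.4, 1.0]
gripper_width: 10.3
grasp_force: 61.8
```

Run:
```python
from h import *
s=arm.read_state();print(s["position"],s["contact_force"],s["wrist_torque"],s["gripper_width"],s["grasp_force"]);cmd([566,163,163],0.157,s)
```

```text
[565.78625751 162.89599666 164.3797708 ] [ 1.47449422 -0.42271405  0.96000265] [-0.00606781 -0.40833808 -0.04945934] 10.268272896679484 61.76700711250305
yawx -0.12 j [ 0.56  0.38 -0.18  0.   -1.01  0.9 ] t 7.75
shift [ 0.001 -0.001  0.006] turn [-0.0001 -0.0003 -0.088 ]
```

Now the last 16°, in small steps.

Call:
arm_command(
  rows=[
    [[0,0,0],[0,0,-0.018]],
    [[0,0,0],[0,0,-0.036]],
    [[0,0,0],[0,0,-0.054]],
    [[0,0,0],[0,0,-0.07]],
    [[0,0,0],[0,0,-0.07]],
  ],
)

```text
clock: 8.25
position: [565.7, 162.9, 164.4]
ee_rot: [0.999, 0.048, 0.0, -0.0]
contact_force: [1.3, -0.1, 0.5]
gripper_width: 10.6
grasp_force: 61.8
```

Run:
```python
from h import *
s=arm.read_state();print(s["position"],s["contact_force"],s["wrist_torque"]);cmd([566,163,163],0.157,s)
```

```text
[565.6941469  162.90593871 164.35278087] [ 1.32830397 -0.09901496  0.47535603] [ 0.03855098 -0.39057502  0.06223051]
yawx 0.097 j [ 0.56  0.38 -0.18  0.   -1.01  1.11] t 8.25
shift [ 0.001 -0.     0.005] turn [-0.0001 -0.0003 -0.0192]
```

Call:
arm_command(
  rows=[
    [[0,0,0],[0,0,-0.008]],
    [[0,0,0],[0,0,-0.016]],
    [[0,0,0],[0,0,-0.02]],
    [[0,0,0],[0,0,-0.02]],
  ],
)

```text
clock: 8.65
position: [565.6, 162.9, 164.4]
ee_rot: [0.997, 0.08, 0.0, -0.0]
contact_force: [2.5, 0.8, -0.0]
gripper_width: 10.7
grasp_force: 61.7
```

Run:
```python
from h import *
s=arm.read_state();print(s["position"],s["contact_force"],s["wrist_torque"]);cmd([566,163,163],0.157,s)
im,d=arm.get_image("wrist"); im2,_=arm.get_image("scene")
cv2.imwrite("pics/w3.png",np.hstack([cv2.resize(im[180:420,200:440],(400,400)),cv2.resize(im2[180:340,300:460],(400,400))]))
```

```text
[565.60869779 162.90436857 164.38495391] [ 2.46802523  0.7675374  -0.03272075] [ 0.13150983 -0.62444837 -0.01912376]
yawx 0.16 j [ 0.56  0.38 -0.18 -0.   -1.01  1.17] t 8.65
shift [ 0.002 -0.     0.006] turn [-0.0001 -0.0002  0.0008]
```

View pics/w3.png

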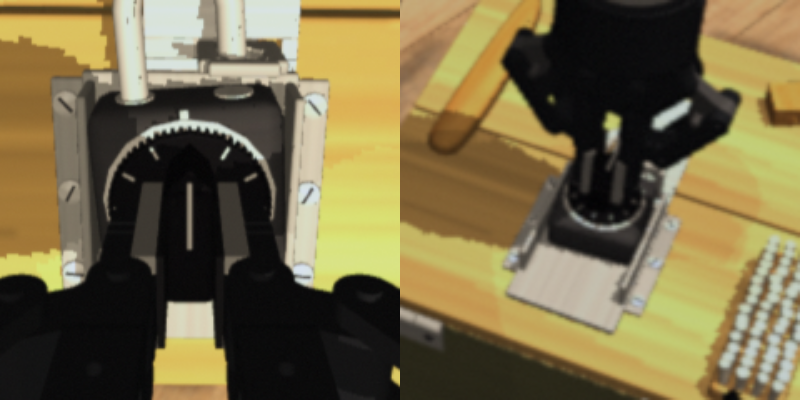

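Call:
arm_command(
  rows=[
    [[0,0,0],[0,0,-0.01]],
    [[0,0,0],[0,0,-0.02]],
    [[0,0,0],[0,0,-0.02]],
  ],
)

```text
clock: 9.05
position: [565.5, 162.9, 164.4]
ee_rot: [0.994, 0.111, 0.0, -0.0]
contact_force: [2.2, 2.2, 0.2]
gripper_width: 10.3
grasp_force: 61.8
```

Run:
```python
from h import *
s=arm.read_state();print(s["position"],s["contact_force"],s["wrist_torque"],s["joint_efforts"]);cmd([566,163,163],0.157,s)
```

```text
[565.53394716 162.89601286 164.37066861] [2.24121008 2.15983862 0.18457097] [ 0.24823186 -0.52941371 -0.02482749] [ -0.28831881 -37.13807344  15.91897845   3.52523714  -0.68475522
   0.09872203]
yawx 0.222 j [ 0.56  0.38 -0.18 -0.   -1.01  1.24] t 9.05
shift [0.002 0.    0.005] turn [-0.0001 -0.0002  0.0207]
```

Run:
```python
from h import *
i=arm.camera_info("wrist");T=np.array(i["extrinsics"]);im,d=arm.get_image("wrist")
v,u=np.mgrid[0:480,0:640]; W=np.einsum('ij,hwj->hwi',T[:3,:3],np.dstack([(u-i["cx"])*d/i["fx"],(v-i["cy"])*d/i["fy"],d]))+T[:3,3]
z=np.load("w0.npz");T0=z["T"];d0=z["d"];fx,fy,cx,cy=z["k"]; W0=np.einsum('ij,hwj->hwi',T0[:3,:3],np.dstack([(u-cx)*d0/fx,(v-cy)*d0/fy,d0]))+T0[:3,3]
def top(W,img):  # orthographic map in lock frame, yaw 9deg
    c,s_=np.cos(.157),np.sin(.157); X=W[...,0]-566;Y=W[...,1]-163; a=c*X+s_*Y; b=-s_*X+c*Y
    o=np.zeros((400,400,3),np.uint8); zb=np.zeros((400,400))
    m=(W[...,2]<184)&(W[...,2]>100)&(a>-50)&(a<79)&(b>-64)&(b<64)
    for A,B,Z,C in sorted(zip(a[m],b[m],W[m][:,2],map(tuple,img[m])),key=lambda t:t[2]):
        r,q=int((80-A)*3),int((65-B)*3); o[r:r+3,q:q+3]=C
    return o
o=np.hstack([top(W0,cv2.imread("pics/w0.png")),top(W,im)])
for k in range(0,13):
    cv2.putText(o,str(80-k*10),(0,k*30+5),0,.3,(255,255,255)); cv2.putText(o,str(80-k*10),(400,k*30+5),0,.3,(255,255,255))
cv2.imwrite("pics/t.png",o)
```

```text
(no output)
```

View pics/t.png

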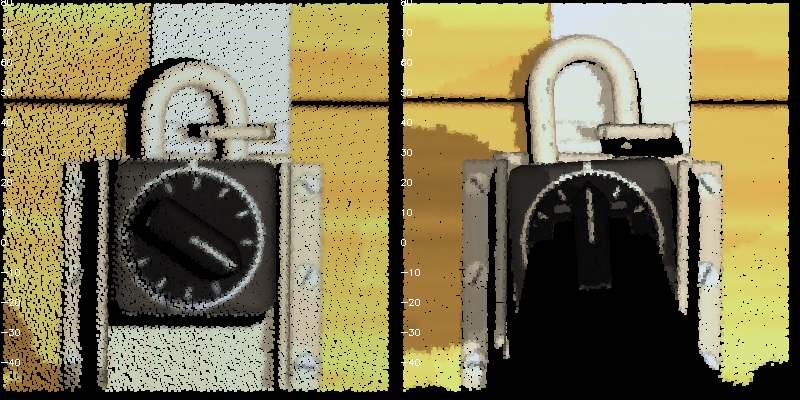

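Call:
arm_command(
  rows=[
    [[0,0,0],[0,0,0.008]],
    [[0,0,0],[0,0,0.016]],
    [[0,0,0],[0,0,0.018]],
  ],
)

```text
clock: 9.4
position: [565.5, 162.8, 164.4]
ee_rot: [0.997, 0.082, 0.0, -0.0]
contact_force: [2.2, 0.5, -0.1]
gripper_width: 10.2
grasp_force: 61.8
```

Call:
arm_command(
  rows=[
    [[-0.02,0,0],[0,0,0]],
    [[-0.04,0,0],[0,0,0]],
    [[-0.06,0,0],[0,0,0]],
    [[-0.08,0,0],[0,0,0]],
    [[-0.08,0,0],[0,0,0]],
  ],
)

```text
clock: 9.9
position: [544.3, 158.8, 164.4]
ee_rot: [0.997, 0.083, -0.001, 0.0]
contact_force: [-0.7, 0.7, 1.5]
gripper_width: 10.1
grasp_force: 62.0
```

Call:
arm_command(
  rows=[
    [[-0.01,0,0],[0,0,0]],
    [[-0.02,0,0],[0,0,0]],
    [[-0.03,0,0],[0,0,0]],
    [[-0.04,0,0],[0,0,0]],
    [[-0.04,0,0],[0,0,0]],
  ],
)

```text
clock: 10.4
position: [535.7, 157.7, 164.4]
ee_rot: [0.997, 0.083, 0.0, -0.0]
contact_force: [3.7, 0.0, 0.8]
gripper_width: 10.2
grasp_force: 61.7
```

Run:
```python
from h import *
s=arm.read_state();print(s["position"],s["contact_force"],s["wrist_torque"]);cmd([566-35*np.cos(.157),163-35*np.sin(.157),164.4],0.157,s)
```

```text
[535.66967922 157.71415013 164.39092748] [3.70530251 0.00575257 0.77271556] [ 0.00526909 -1.0352406  -0.02214945]
yawx 0.166 j [ 0.58  0.33 -0.25  0.   -0.99  1.16] t 10.4
shift [-0.017 -0.002 -0.   ] turn [-0.     -0.0001  0.0027]
```

Moved 30 mm; continue in 2 mm steps until the stop's force shows.

Call:
arm_command(
  rows=[
    [[-0.008,0,0],[0,0,0]],
    [[-0.016,0,0],[0,0,0]],
    [[-0.016,0,0],[0,0,0]],
  ],
)

```text
clock: 10.7
position: [533.3, 157.7, 164.4]
ee_rot: [0.997, 0.083, 0.002, -0.001]
contact_force: [7.8, 0.4, -4.1]
gripper_width: 10.6
grasp_force: 61.3
```

Call:
arm_command(
  rows=[
    [[-0.008,0,0],[0,0,0]],
    [[-0.012,0,0],[0,0,0]],
    [[-0.012,0,0],[0,0,0]],
  ],
)

```text
clock: 11.0
position: [532.7, 158.1, 164.6]
ee_rot: [0.997, 0.083, 0.005, -0.001]
contact_force: [14.4, 0.6, -6.9]
gripper_width: 10.0
grasp_force: 60.6
```

Run:
```python
from h import *
s=arm.read_state();print(s["position"],s["contact_force"],s["wrist_torque"])
i=arm.camera_info("wrist");T=np.array(i["extrinsics"]);im,d=arm.get_image("wrist")
v,u=np.mgrid[0:480,0:640]; W=np.einsum('ij,hwj->hwi',T[:3,:3],np.dstack([(u-i["cx"])*d/i["fx"],(v-i["cy"])*d/i["fy"],d]))+T[:3,3]
c,s_=np.cos(.157),np.sin(.157); X=W[...,0]-566;Y=W[...,1]-163; a=c*X+s_*Y; b=-s_*X+c*Y
o=np.zeros((400,400,3),np.uint8); m=(W[...,2]<184)&(W[...,2]>100)&(a>-50)&(a<79)&(b>-64)&(b<64)
for A,B,Z,C in sorted(zip(a[m],b[m],W[m][:,2],map(tuple,im[m])),key=lambda t:t[2]):
    r,q=int((80-A)*3),int((65-B)*3); o[r:r+3,q:q+3]=C
for k in range(0,13): cv2.putText(o,str(80-k*10),(0,k*30+5),0,.3,(255,255,255))
cv2.imwrite("pics/t2.png",o)
```

```text
[532.73854477 158.13274731 164.58813388] [14.44519083  0.57345697 -6.91577565] [ 0.10904902 -4.10091055 -0.04064179]
```

View pics/t2.png

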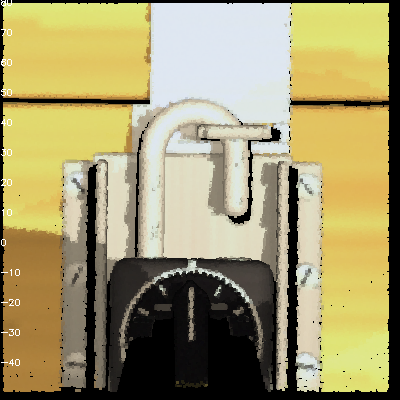

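Call:
arm_command(
  rows=[
    [[0.03,0,0],[0,0,0]],
    [[0.06,0,0],[0,0,0]],
    [[0.09,0,0],[0,0,0]],
    [[0.11,0,0],[0,0,0]],
    [[0.12,0,0],[0,0,0]],
  ],
)

```text
clock: 11.55
position: [555.3, 160.2, 164.4]
ee_rot: [0.997, 0.082, -0.004, 0.001]
contact_force: [-6.1, -0.6, 6.9]
gripper_width: 10.3
grasp_force: 62.8
```

Call:
arm_command(
  rows=[
    [[0.01,0,0],[0,0,0]],
    [[0.02,0,0],[0,0,0]],
    [[0.03,0,0],[0,0,0]],
    [[0.04,0,0],[0,0,0]],
    [[0.04,0,0],[0,0,0]],
  ],
)

```text
clock: 12.05
position: [565.2, 161.9, 164.4]
ee_rot: [0.997, 0.082, -0.004, 0.001]
contact_force: [-4.5, -1.9, 5.9]
gripper_width: 10.5
grasp_force: 62.7
```

Run:
```python
from h import *
s=arm.read_state();print(s["position"],s["contact_force"],s["wrist_torque"])
i=arm.camera_info("wrist");T=np.array(i["extrinsics"]);im,d=arm.get_image("wrist")
v,u=np.mgrid[0:480,0:640]; W=np.einsum('ij,hwj->hwi',T[:3,:3],np.dstack([(u-i["cx"])*d/i["fx"],(v-i["cy"])*d/i["fy"],d]))+T[:3,3]
c,s_=np.cos(.157),np.sin(.157); X=W[...,0]-566;Y=W[...,1]-163; a=c*X+s_*Y; b=-s_*X+c*Y
o=np.zeros((420,400,3),np.uint8); m=(W[...,2]<184)&(W[...,2]>100)&(a>-30)&(a<108)&(b>-64)&(b<64)
for A,B,Z,C in sorted(zip(a[m],b[m],W[m][:,2],map(tuple,im[m])),key=lambda t:t[2]):
    r,q=int((110-A)*3),int((65-B)*3); o[r:r+3,q:q+3]=C
for k in range(0,13): cv2.putText(o,str(110-k*10),(0,k*30+5),0,.3,(255,255,255))
cv2.imwrite("pics/t3.png",o)
```

```text
[565.20911567 161.88844415 164.38139976] [-4.47363966 -1.8559513   5.9361937 ] [-3.86167643e-01  1.34025306e+00  2.95592852e-04]
```

View pics/t3.png

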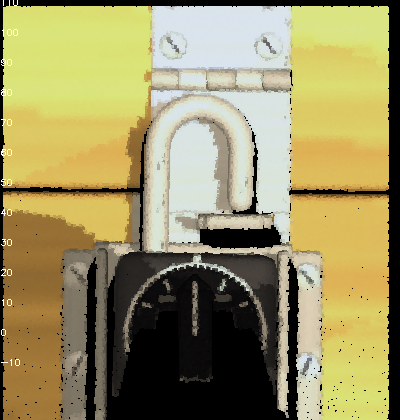

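Call:
arm_command(
  rows=[
    [[0.008,0,0],[0,0,0]],
    [[0.016,0,0],[0,0,0]],
    [[0.02,0,0],[0,0,0]],
    [[0.02,0,0],[0,0,0]],
  ],
)

```text
clock: 12.5
position: [569.9, 162.7, 164.4]
ee_rot: [0.997, 0.082, -0.004, 0.001]
contact_force: [-4.8, -1.2, 6.6]
gripper_width: 10.5
grasp_force: 62.7
```

Call:
arm_command(
  rows=[
    [[0,0,-0.01],[0,0,0]],
    [[0,0,-0.02],[0,0,0]],
    [[0,0,-0.03],[0,0,0]],
    [[0,0,-0.04],[0,0,0]],
    [[0,0,-0.04],[0,0,0]],
  ],
)

```text
clock: 13.0
position: [573.3, 164.1, 174.3]
ee_rot: [0.997, 0.083, -0.0, -0.0]
contact_force: [0.4, -0.8, -4.3]
gripper_width: 10.8
grasp_force: 61.2
```

Run:
```python
from h import *
s=arm.read_state();print(s["position"],s["contact_force"],s["wrist_torque"],s["gripper_width"])
```

```text
[573.25837021 164.08057835 174.32551712] [ 0.41378326 -0.78739584 -4.28406473] [ 0.08775705 -0.00016291 -0.01034794] 10.794092265095932
```

Call:
arm_command(
  rows=[
    [[0,0,-0.03],[0,0,0]],
    [[0,0,-0.06],[0,0,0]],
    [[0,0,-0.1],[0,0,0]],
    [[0,0,-0.15],[0,0,0]],
    [[0,0,-0.2],[0,0,0]],
  ],
)

```text
clock: 13.5
position: [573.4, 164.1, 225.9]
ee_rot: [0.997, 0.083, 0.0, -0.0]
contact_force: [-0.6, 0.0, -5.4]
gripper_width: 10.5
grasp_force: 61.2
```

Call:
arm_command(
  rows=[
    [[0,0,-0.05],[0,0,0]],
    [[0,0,-0.12],[0,0,0]],
    [[0,0,-0.2],[0,0,0]],
    [[0,0,-0.26],[0,0,0]],
    [[0,0,-0.28],[0,0,0]],
  ],
)

```text
clock: 14.0
position: [574.1, 164.3, 297.3]
ee_rot: [0.997, 0.083, 0.002, -0.001]
contact_force: [-0.0, -0.4, -3.4]
gripper_width: 10.3
grasp_force: 61.2
```

Call:
arm_command(
  rows=[
    [[0,0,0],[0,0,0]],
    [[0,0,0],[0,0,0]],
    [[0,0,0],[0,0,0]],
    [[0,0,0],[0,0,0]],
    [[0,0,0],[0,0,0]],
  ],
)

```text
clock: 14.5
position: [573.1, 164.0, 293.7]
ee_rot: [0.997, 0.083, -0.001, 0.0]
contact_force: [0.4, 0.3, -4.0]
gripper_width: 10.4
grasp_force: 61.2
```

Run:
```python
from h import *
s=arm.read_state();print(s["position"],s["contact_force"],s["wrist_torque"],s["gripper_width"],np.abs(s["joint_vel"]).max())
i=arm.camera_info("wrist");T=np.array(i["extrinsics"]);im,d=arm.get_image("wrist");im2,_=arm.get_image("side")
v,u=np.mgrid[0:480,0:640]; W=np.einsum('ij,hwj->hwi',T[:3,:3],np.dstack([(u-i["cx"])*d/i["fx"],(v-i["cy"])*d/i["fy"],d]))+T[:3,3]
dx=W-s["position"]; m=(np.hypot(dx[...,0],dx[...,1])<33)&(W[...,2]>s["position"][2]-14)&(W[...,2]<s["position"][2]-7)
P=W[m]; print(len(P),P[:,2].mean(),np.linalg.svd(P-P.mean(0),full_matrices=False)[2][2])
cv2.imwrite("pics/f.png",np.hstack([cv2.resize(im,(400,300)),cv2.resize(im2,(400,300))]))
```

```text
[573.12137702 163.96993208 293.70404643] [ 0.35010063  0.27779386 -4.03921353] [-0.01605143 -0.02851362 -0.00294978] 10.377849767931647 0.0053186579825767214
3395 283.27798430717854 [-0.00141261 -0.00233162  0.99999628]
```

View pics/f.png

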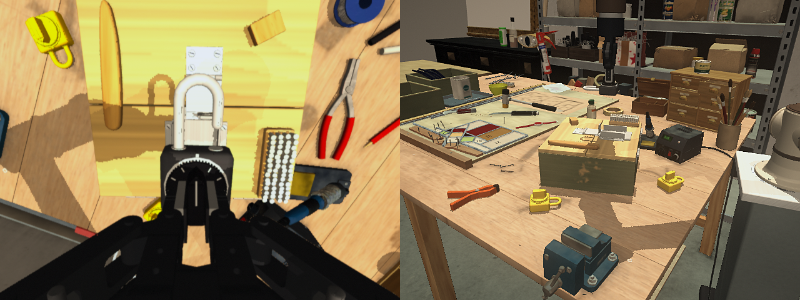

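```bash
python3 -c "
from bench import arm
print(arm.job_done())"
```

```text
the job is handed in; nothing more can be done
None
```

The padlock is unlocked, off the eye and held still, level and dial up with the shackle open, about 13 cm above the lid. The job is handed in, though the hand-in call gave no verdict.

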